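# Run the cage leak check with the hold-to-run switch

## Robot

A 7-joint arm with a two-finger parallel gripper is mounted at the origin on the work surface. World frame = base frame: x ahead of the robot, y to its left, z up, the work surface at z = 0. Lengths are in m, angles in rad, forces in N, time in s.
With the tool pointing down it reaches from about 0.425 to 0.925 m from the base axis. Payload 6.8 kg.
Tool frame: the origin (TCP) lies at the very end of the fingers, on their centre line; the grasp point (between the pads) lies 19 mm behind it; z points along the fingers, x is the direction in which the jaws open and shut, and the axes are right-handed (so a half turn about z gives the same grasp; the last joint's range is limited). The gripper opens to 85 mm and grips with 20 to 120 N. Pads are 22 mm wide; open, the fingers measure 114 mm over their backs; the gripper's body (76 mm by 85 mm) begins 54 mm behind the grasp point. The pads swing forward as they close: fully open they stand 13 mm farther back than shut.
Start: joints at [1.092, 0.477, 0.022, 1.555, -0.011, 1.109, -0.083], TCP at [0.245, -0.629, 0.231] pointing down, gripper open.
Joint ranges: [-2.96, 2.96], [-0.34, 2.1], [-1.41, 1.46], [0.24, 2.44], [-1.37, 4.51], [0.17, 1.92], [-2.96, 2.96]. Speed limits (rad/s): [2.39, 2.39, 3.14, 3.14, 3.14, 3.14, 3.14].

## Interface

Orientations are given as a unit quaternion [w, x, y, z].
In Python, from station import get_obs, read_camera, calibration, hand_in, recognise, outline_of, place_of gives the robot as it stands.
- The arm moves only by the tool move_arm, never from a script. Its argument "steps" is a list of rows, each an object with "fingers": the finger opening in mm, from 0 to 85.4; "translation": the shift along the world's x, y, z in mm, a list of three; "turn": the turn about the world's z in rad. In form: [{"fingers": fingers, "translation": [dx, dy, dz], "turn": turn}, ...]. A call has 1 to 10 rows; each row shifts and turns the commanded pose from where the row before left it; what a row does not reach is not made up. A row lasts 1/8 s, in which the tool goes at most 62.5 mm and 10.7 degrees, less where a joint would pass 70% of its speed; a pose out of reach is approached as far as the arm can. A call with a gripper value outside its range is refused whole. The fingers move at their own pace and stop on an object; "newtons" is the grip in N (left out, the last holds). Time passes only in rows, so rows that do not move let the fingers close. It gives the time, the measured TCP pose, the force and the opening at its end, in the units of the state.
- get_obs(): the state, without advancing time (a new reading comes with each control period).
- read_camera(name): name is "side" or "top" or "wrist"; returns the picture (400x640x3 uint8, blue, green, red); there is no depth.
- calibration(name): a dict with "camera_matrix" (3x3 intrinsics, pixels), "k1" (the pictures are not rectified: a ray, as slopes to the right and down, at radius r is drawn at 1 + k1 r^2 times it, then the intrinsics apply), "rvec" (rotation vector, rad) and "tvec" (3), from world to camera coordinates, as OpenCV has them. Camera axes: x right, y down, z forward; pixel columns grow to the right and rows downward; lengths in m; the calibration is good to about 2 mm. A picture is of the moment at which its call begins: read the wrist's pose just before it. calibration takes no time and is no camera call; for the wrist camera it gives the pose at the moment of the call.
- hand_in(): hands the job in, once; it reports no verdict.
Trained networks look in the newest picture that a camera, given by its name, has taken for a name from the list of things; names that differ only in an ending like _2 or _b are one class to them, and where a whole thing is asked for, a point or a joint stands for the part that bears it (a point fixed in the world has none). Each returns a list of dicts, best first, with "conf" (0 to 1); they miss things now and then, are a little off and sometimes report something else, mostly with a low value. They report only what shows in the picture. A call takes as long as a camera call. They do not tell look-alikes from the thing itself.
- recognise(camera, name): "xy" ([column, row] in pixels, amid what is visible of it).
- outline_of(camera, name): "mask" (400x640 bool, what is visible of it) and "xy" ([column, row] in pixels, amid what is visible of it).
- place_of(camera, name): "xy" ([column, row] in pixels: a listed point, or the origin of a listed thing).
The state is a dict: "t": time; "q": joint angles; "joint_vel": joint speeds; "joint_torque": joint torques, N m; "eef_pos": TCP position; "tool_rot": TCP orientation; "contact_force": force on the tool from outside, world axes, zero at the start; "torque": the same for the moment, N m; "gripper_width": opening from 0.0 (shut) to 1.0 (fully open).
Only numpy, scipy, OpenCV 4.12 (cv2) and the standard library are available. Lean on these libraries where they do the work, as an engineer would, in place of code of your own. Each camera call takes 0.05 s, during which the arm holds its last target.

## Task

Take the pressure probe out of its grey stand, plug it upright into the green port on the cage lid until its head sits flush on the port, and let go of it. Then press the yellow cap of the hold-to-run switch half way down, level with the tops of the two green posts beside it and never to the bottom (which trips the test), and hold it there: finish while still holding it pressed. Leave the bottle, the dish and the grey tub where they are.

Things in the scene. Friction and masses are not known exactly. Their poses are not given: they have to be found in the camera images.
- probe_head (a point): Centre of the head of the loose pressure probe, which starts upright in the probe stand. Head: orange cylinder 25 mm across and 45 mm tall with a green band near the top; this point is 22.5 mm above the head's flat underside and 22.5 mm below its top. A steel pin 8 mm across with a tapered foot sticks 34 mm out of the underside. z axis points up along the pin and head. 60 g nominal.
- probe_stand: Fixed grey block, 70 x 70 mm and 50 mm tall, on a 90 x 90 x 6 mm dark base plate; origin at the centre of its underside. An 11 mm hole in the middle of its top holds the probe's pin, the head resting on the block's top. It may stand left or right of the cage, the switch being on the other side.
- cage: Fixed clear cage 300 x 190 mm with a closed white lid (312 x 200 mm, top 137 mm above the table, thin filter grille to 140 mm); origin at the centre of its underside, x along its length. The lid carries a green and a blue port on its long centre line, 75 mm either side of the middle; which end is which varies.
- green_port_mouth (a point): Centre of the mouth of the green port, the one to use: a green 43 x 43 mm block whose flat top is 150 mm above the table, with a vertical hole 10 mm across, flared by 3 mm at the mouth and 45 mm deep, open below. z axis up. When the probe is fully home, the underside of its head rests on this top.
- blue_port_mouth (a point): Centre of the mouth of the blue port, the same in shape and height as the green one but not to be used (air supply).
- switch_box: Fixed hold-to-run switch: grey box 110 x 90 mm, 45 mm tall, origin at the centre of its underside. In the middle of its top a round yellow cap; two fixed posts with green ends, 11 mm across, stand 43 mm either side of the cap's centre along the box's x axis, their tops 77 mm above the table.
- cap_top (a point): Centre of the flat top of the yellow cap (48 mm across, 14 mm thick): 89 mm above the table when released, 77 mm when half pressed, 65 mm at the bottom. It moves straight down with the plunger.
- plunger (a joint): Travel of the yellow cap in m: 0 released, 0.012 half way (level with the green posts), 0.024 at the bottom. A spring pushes it back up: about 3.5 N to start it moving, 9 N half way, 14.5 N at the bottom.
- bottle_mid (a point): Middle of a standing closed glass bottle, 58 mm across and 140 mm tall; leave alone.
- dish_mid (a point): Middle of a steel dish, 80 mm across and 40 mm tall, on the table; leave alone.
- tub_mid (a point): Middle of a grey open tub 100 x 85 x 55 mm standing on the table; leave alone.
Mind the look-alikes: they are no part of the job. There is more than one size of the part that bears probe_head; the job needs the larger.

How it is judged:
By the outcome, as a careful person would: the job done as asked, in the order asked, and still so for the second after the job is handed in, while the arm keeps its last pose, push and grip.
It also fails if it takes over 64 s, if anything falls off the work surface, if the arm or the gripper's body presses on something with over 40 N, if the wrist force passes 120 N, or if a joint passes its speed limit or range.

## Working session

There is one attempt and no reset: what is moved stays moved. The work goes in short steps, Python scripts to look and compute and a tool call to move; the robot and the scene stay as the last step left them, time stands still between calls to the robot, and variables do not carry over. Pictures are saved under pics/ and viewed, and the job is handed in when it is done.

Besides the shell and the picture viewer there is one more tool, called after ">>>" in YAML: its name, and indented under it one key for each argument. move_arm: Moves the arm, as the interface text tells. Its arguments: {"type":"object","properties":{"steps":{"type":"array"},"newtons":{"type":"number"}},"required":["steps"]}

```bash
ls; mkdir -p pics
cat > h.py <<'E'
import numpy as np,cv2
from station import *
def cam(n):
    c=calibration(n);K=np.array(c["camera_matrix"]);R=cv2.Rodrigues(np.array(c["rvec"],float))[0];t=np.array(c["tvec"],float).ravel();return K,float(c["k1"]),R,t
def proj(C,P):
    K,k,R,t=C;p=R@np.array(P,float)+t;s=p[:2]/p[2];s=s*(1+k*(s@s));return K[:2,:2]@s+K[:2,2]
def ray(C,xy):
    K,k,R,t=C;d=np.linalg.solve(K[:2,:2],np.array(xy,float)-K[:2,2]);s=d.copy()
    for _ in range(30): s=d/(1+k*(s@s))
    return -R.T@t,R.T@np.array([s[0],s[1],1])
def atz(C,xy,z):
    o,d=ray(C,xy);return o+d*(z-o[2])/d[2]
def tri(l):
    A=np.zeros((3,3));b=np.zeros(3)
    for C,xy in l:
        o,d=ray(C,xy);d/=np.linalg.norm(d);M=np.eye(3)-np.outer(d,d);A+=M;b+=M@o
    return np.linalg.solve(A,b)
E
python3 - <<'E'
from h import *
np.set_printoptions(precision=4,suppress=True)
o=get_obs();print(o['t'],o['eef_pos'],o['tool_rot'],o['gripper_width'],o['contact_force'])
for n in("side","top","wrist"):
    im=read_camera(n);cv2.imwrite(f"pics/{n}0.png",im)
    C=cam(n);print(n,-C[2].T@C[3])
zs=dict(probe_head=None,green_port_mouth=.15,blue_port_mouth=.15,cap_top=.089,probe_stand=0,switch_box=0,cage=0,bottle_mid=.07,dish_mid=.02,tub_mid=.0275)
for n in("side","top"):
    C=cam(n)
    for k,z in zs.items():
        for r in place_of(n,k)[:4]:
            print(n,k,np.round(r['xy'],1),round(r['conf'],2),atz(C,r['xy'],z if z is not None else .0785))
E
```

```text
pics
0.0 [ 0.2444 -0.6286  0.2303] [-0.0005  0.8253 -0.5647 -0.0008] 1.004243052015316 [0.1898 1.0737 0.1555]
side [ 0.4817 -1.0501  0.7302]
top [0.4375 0.0238 1.0359]
wrist [ 0.3229 -0.599   0.3731]
side probe_head [278.7 293.6] 0.83 [ 0.4708 -0.2923  0.0785]
side probe_head [323.  317.6] 0.61 [ 0.5524 -0.3705  0.0785]
side probe_head [275.6 323.8] 0.28 [ 0.4623 -0.3771  0.0785]
side green_port_mouth [335.9 192.6] 0.6 [ 0.6241 -0.0167  0.15  ]
side green_port_mouth [275.6 321.5] 0.45 [ 0.4645 -0.4455  0.15  ]
side green_port_mouth [277.1 295. ] 0.32 [ 0.469  -0.3789  0.15  ]
side blue_port_mouth [276.  202.5] 0.57 [ 0.4758 -0.0472  0.15  ]
side cap_top [262.8 168.1] 0.64 [0.4409 0.2698 0.089 ]
side probe_stand [276.  322.8] 0.89 [ 0.4608 -0.2932  0.    ]
side switch_box [268.2 194.7] 0.69 [0.4515 0.2631 0.    ]
side switch_box [342.1 165.1] 0.65 [0.7082 0.4415 0.    ]
side cage [304.5 247.8] 0.86 [ 0.5415 -0.0302  0.    ]
side bottle_mid [340.1 164.8] 0.78 [0.6806 0.3014 0.07  ]
side dish_mid [336.2 191. ] 0.58 [0.6582 0.2247 0.02  ]
side tub_mid [380.  324.9] 0.81 [ 0.6694 -0.3509  0.0275]
top probe_head [452.8 208.5] 0.57 [ 0.5524 -0.3139  0.0785]
top probe_head [444.9 241.4] 0.55 [ 0.4689 -0.2914  0.0785]
top green_port_mouth [337.2 171.2] 0.7 [ 0.6287 -0.0156  0.15  ]
top green_port_mouth [216.8 154.4] 0.28 [0.6664 0.2745 0.15  ]
top blue_port_mouth [340.6 235.5] 0.79 [ 0.4769 -0.0249  0.15  ]
top cap_top [219.6 250.9] 0.69 [0.4359 0.272  0.089 ]
top probe_stand [435.6 241.6] 0.87 [ 0.4706 -0.2916  0.    ]
top switch_box [227.4 249. ] 0.82 [0.4414 0.274  0.    ]
top cage [335.5 212.9] 0.56 [ 0.5449 -0.0187  0.    ]
top bottle_mid [217.3 155.8] 0.77 [0.6833 0.2956 0.07  ]
top bottle_mid [336.7 169.3] 0.41 [ 0.651  -0.0178  0.07  ]
top dish_mid [170.9 173.1] 0.63 [0.646  0.4378 0.02  ]
top tub_mid [454.1 166.5] 0.59 [ 0.6736 -0.3393  0.0275]
```

View pics/side0.png

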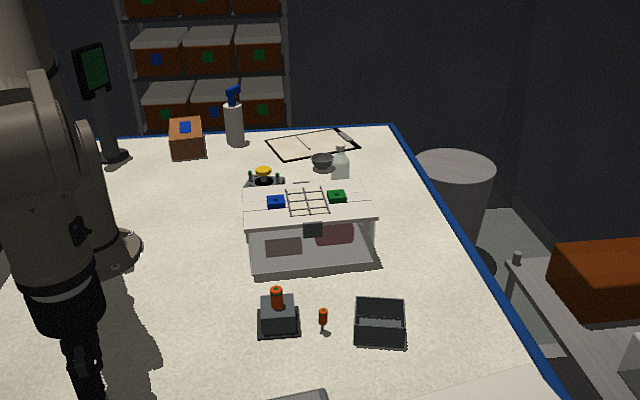

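View pics/top0.png

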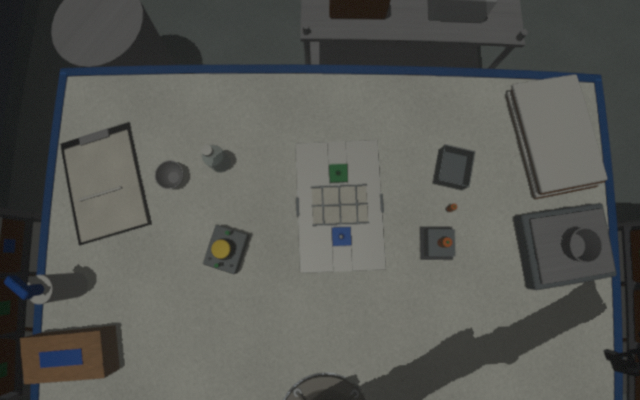

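View pics/wrist0.png

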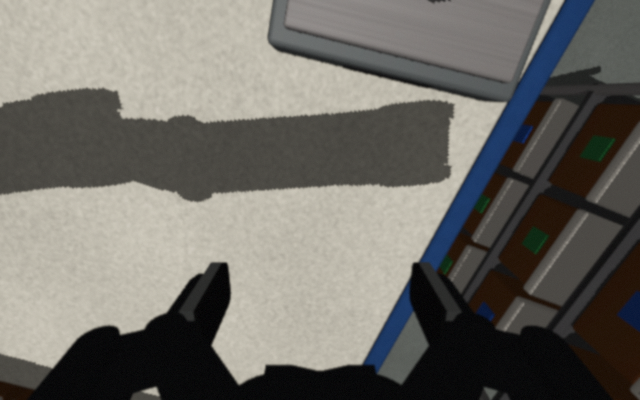

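The large probe is in the stand at side (278,294) and top (445,241). The small look-alike is at top (453,208). The green port is at top (338,172), and the cap is at top (220,250). I'll move above the stand next.

>>> move_arm:
  steps:
    - {"fingers":85,"translation":[25,37.5,0],"turn":0}
    - {"fingers":85,"translation":[25,37.5,0],"turn":0}
    - {"fingers":85,"translation":[25,37.5,0],"turn":0}
    - {"fingers":85,"translation":[25,37.5,0],"turn":0}
    - {"fingers":85,"translation":[25,37.5,0],"turn":0}
    - {"fingers":85,"translation":[25,37.5,0],"turn":0}
    - {"fingers":85,"translation":[25,37.5,0],"turn":0}
    - {"fingers":85,"translation":[25,37.5,0],"turn":0}
    - {"fingers":85,"translation":[25,37.5,0],"turn":0}
    - {"fingers":85,"translation":[0,0,0],"turn":0}
  newtons: 40

```text
t: 2.4
eef_pos: [0.4722, -0.2876, 0.2316]
tool_rot: [-0.001, 0.827, -0.562, 0.0]
contact_force: [-1.5, -0.3, -0.1]
gripper_width: 0.992
```

```bash
cat > look.py <<'E'
import sys
from h import *
np.set_printoptions(precision=4,suppress=True)
tag=sys.argv[1]
o=get_obs();print(o['t'],o['eef_pos'],o['tool_rot'],o['gripper_width'],o['contact_force'])
C=cam("wrist");im=read_camera("wrist");cv2.imwrite(f"pics/w{tag}.png",im)
for a in sys.argv[2:]:
    k,z=a.split(":")
    for r in place_of("wrist",k)[:3]: print(k,np.round(r['xy'],1),round(r['conf'],2),atz(C,r['xy'],float(z)))
E
python3 look.py 1 probe_head:.0785 probe_head:.0725 probe_stand:0
```

```text
2.4 [ 0.4722 -0.2876  0.2316] [-0.001   0.8273 -0.5617  0.0002] 0.9920019711392224 [-1.5292 -0.3028 -0.1301]
probe_head [401.1  71.1] 0.87 [ 0.5931 -0.3162  0.0785]
probe_head [323.8 187.1] 0.56 [ 0.4711 -0.2928  0.0785]
probe_head [401.1  71.1] 0.87 [ 0.594  -0.3174  0.0725]
probe_head [323.8 187.1] 0.56 [ 0.4695 -0.2935  0.0725]
probe_stand [321.7 172.3] 0.97 [ 0.4666 -0.2928  0.    ]
```

View pics/w1.png

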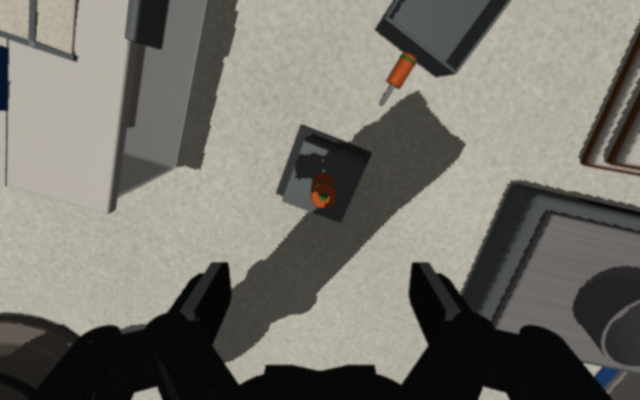

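Run:
```python
from h import *
S,T=cam("side"),cam("top");W=cam("wrist")
print(tri([(S,[278.7,293.6]),(T,[444.9,241.4])]),tri([(S,[278.7,293.6]),(T,[444.9,241.4]),(W,[323.8,187.1])]))
for z0 in(.05,.056):
  for z in(z0,z0+.045): print(z,proj(S,[.470,-.2925,z]),proj(T,[.470,-.2925,z]),proj(W,[.470,-.2925,z]))
im=cv2.imread("pics/side0.png")[270:345,240:340];cv2.imwrite("pics/s0c.png",cv2.resize(im,None,fx=7,fy=7,interpolation=2))
```

```text
[ 0.4698197  -0.29155792  0.07784633] [ 0.46920857 -0.29457431  0.07988577]
0.05 [279.0729062  304.33759292] [441.75519946 241.28302318] [319.11359917 175.30334474]
0.095 [277.87764858 287.4014262 ] [447.50221165 240.74395614] [319.04902392 187.42074688]
0.056 [278.91649051 302.12570927] [442.49180697 241.21405564] [319.10595986 176.73699806]
0.101 [277.71434858 285.08147451] [448.30905892 240.66809319] [319.03895451 189.30998288]
```

View pics/s0c.png

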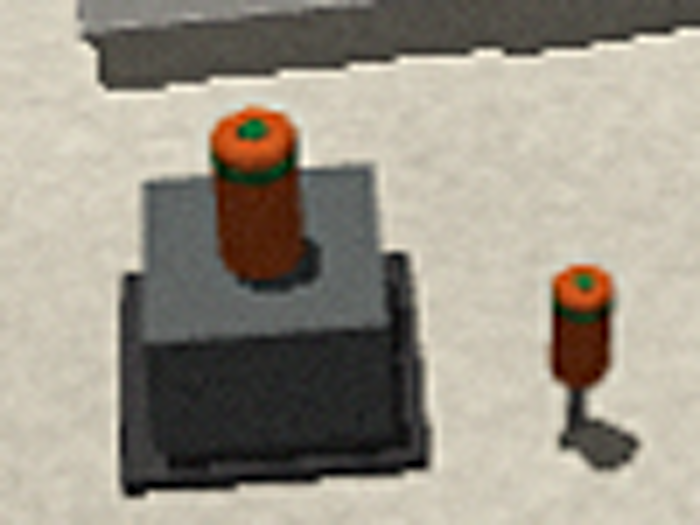

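Run:
```python
from h import *
S,T=cam("side"),cam("top");W=cam("wrist")
im=cv2.imread("pics/w1.png")[110:240,260:390];cv2.imwrite("pics/w1c.png",cv2.resize(im,None,fx=4,fy=4,interpolation=2))
im=cv2.imread("pics/top0.png")[215:270,410:480];cv2.imwrite("pics/t0c.png",cv2.resize(im,None,fx=8,fy=8,interpolation=2))
for z in(.095,.101):print(atz(S,[276.4,288.3],z),atz(W,[321.5,197],z),atz(T,[446.5,241.5],z))
```

```text
[ 0.46696613 -0.29493163  0.095     ] [ 0.46214438 -0.29796869  0.095     ] [ 0.46811097 -0.28994241  0.095     ]
[ 0.46710539 -0.30206526  0.101     ] [ 0.46397725 -0.29722048  0.101     ] [ 0.46791593 -0.28794186  0.101     ]
```

View pics/w1c.png

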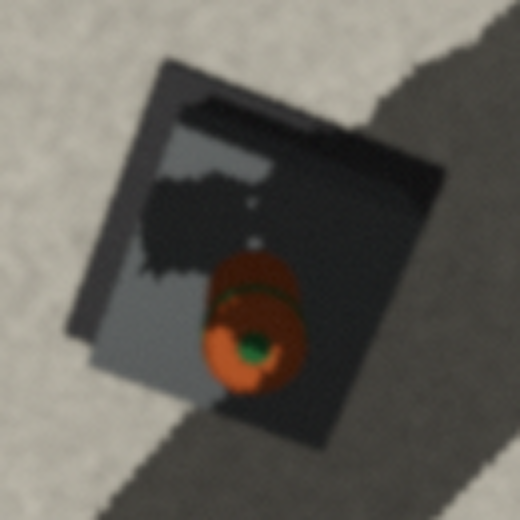

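View pics/t0c.png

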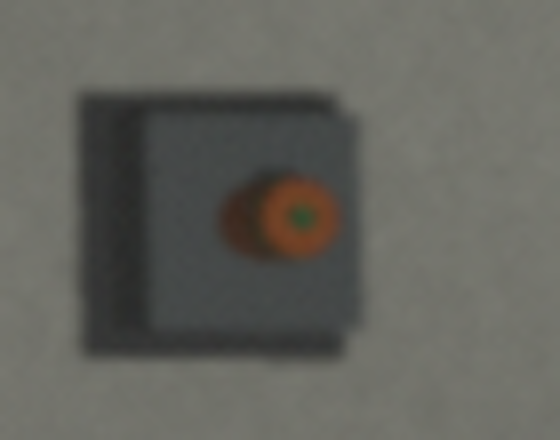

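Run:
```python
from h import *
S,T=cam("side"),cam("top");W=cam("wrist")
a,b,c=(S,[276.0,288.0]),(T,[447.4,241.7]),(W,[323.2,196.4])
print(tri([a,b]),tri([a,c]),tri([b,c]),tri([a,b,c]))
for z in(.095,.101):print([atz(*q,z) for q in(a,b,c)])
```

```text
[ 0.46692091 -0.29257814  0.09390921] [ 0.4654845  -0.29879748  0.09946051] [ 0.46563592 -0.29579941  0.0950798 ] [ 0.46593849 -0.29551183  0.09625983]
[array([ 0.46619212, -0.29392233,  0.095     ]), array([ 0.46764227, -0.29218887,  0.095     ]), array([ 0.46326156, -0.29923241,  0.095     ])]
[array([ 0.46633869, -0.30106549,  0.101     ]), array([ 0.46745021, -0.29017399,  0.101     ]), array([ 0.46507039, -0.29845701,  0.101     ])]
```

>>> move_arm:
  steps:
    - {"fingers":85,"translation":[-4,-4,-30],"turn":0}
    - {"fingers":85,"translation":[0,-1,-40],"turn":0}
    - {"fingers":85,"translation":[0,0,-20],"turn":0}
    - {"fingers":85,"translation":[0,0,0],"turn":0}
    - {"fingers":85,"translation":[0,0,0],"turn":0}

```text
t: 3.22
eef_pos: [0.4658, -0.2977, 0.1422]
tool_rot: [0.0, 0.825, -0.565, 0.001]
contact_force: [-0.2, 0.8, -0.3]
gripper_width: 0.996
```

```bash
python3 look.py 2 probe_head:.0725 probe_stand:0
```

```text
3.225 [ 0.4658 -0.2977  0.1422] [ 0.      0.825  -0.5652  0.0007] 0.9962406391964761 [-0.2475  0.785  -0.2666]
probe_head [420.9  47.5] 0.79 [ 0.5908 -0.3162  0.0725]
probe_head [315.8 209.7] 0.6 [ 0.4692 -0.294   0.0725]
probe_stand [315.1 183.3] 0.87 [ 0.468 -0.293  0.   ]
```

View pics/w2.png

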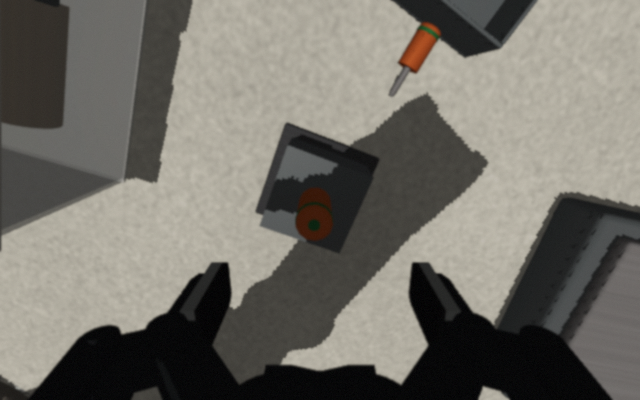

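Run:
```python
from h import *
W=cam("wrist");o=get_obs();print(o['eef_pos'],atz(W,[314,224.5],.095)); p=np.array([.468,-.294]);e=np.array(o['eef_pos'])[:2]
d=p-e;x=np.array([.362,-.932]);print(d,d@x, d@np.array([.932,.362]))
```

```text
[ 0.46616143 -0.29725584  0.14249826] [ 0.46737607 -0.29346331  0.095     ]
[0.00183857 0.00325584] -0.002368883280122392 0.00289216152309621
```

>>> move_arm:
  steps:
    - {"fingers":85,"translation":[1.5,3.5,0],"turn":0}
    - {"fingers":85,"translation":[0,0,-30],"turn":0}
    - {"fingers":85,"translation":[0,0,-30],"turn":0}
    - {"fingers":85,"translation":[0,0,-22],"turn":0}
    - {"fingers":40,"translation":[0,0,0],"turn":0}
    - {"fingers":30,"translation":[0,0,0],"turn":0}
    - {"fingers":15,"translation":[0,0,0],"turn":0}
    - {"fingers":15,"translation":[0,0,0],"turn":0}
    - {"fingers":15,"translation":[0,0,0],"turn":0}
    - {"fingers":15,"translation":[0,0,0],"turn":0}
  newtons: 40

```text
t: 4.62
eef_pos: [0.4678, -0.2935, 0.0605]
tool_rot: [-0.0, 0.825, -0.565, 0.001]
contact_force: [0.1, 0.3, 6.4]
gripper_width: 0.284
```

```bash
python3 look.py 3
```

```text
4.625 [ 0.4678 -0.2935  0.0605] [-0.0001  0.8253 -0.5647  0.001 ] 0.28427385739126193 [0.0621 0.2669 6.4499]
```

View pics/w3.png

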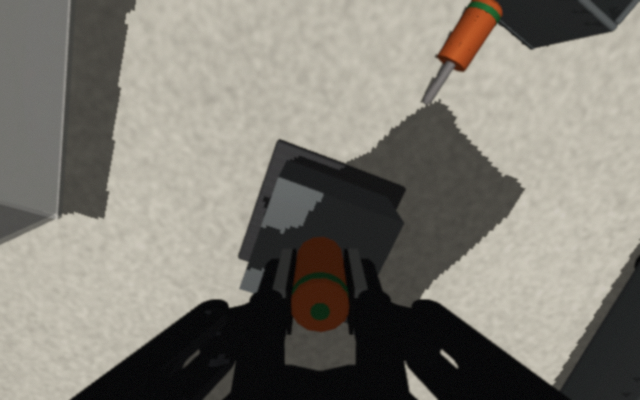

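>>> move_arm:
  steps:
    - {"fingers":15,"translation":[0,0,10],"turn":0}
    - {"fingers":15,"translation":[0,0,20],"turn":0}
    - {"fingers":15,"translation":[0,0,30],"turn":0}
    - {"fingers":15,"translation":[0,0,35],"turn":0}
    - {"fingers":15,"translation":[0,0,35],"turn":0}
    - {"fingers":15,"translation":[0,0,30],"turn":0}
    - {"fingers":15,"translation":[0,0,10],"turn":0}
    - {"fingers":15,"translation":[0,0,0],"turn":0}

```text
t: 5.68
eef_pos: [0.4671, -0.2932, 0.2295]
tool_rot: [-0.0, 0.825, -0.565, 0.0]
contact_force: [-0.2, -0.1, -0.6]
gripper_width: 0.282
```

```bash
python3 look.py 4
python3 - <<'E'
from h import *
cv2.imwrite("pics/s4.png",read_camera("side")[150:400,200:420].repeat(2,0).repeat(2,1))
cv2.imwrite("pics/t4.png",read_camera("top")[140:280,280:480].repeat(4,0).repeat(4,1))
E
```

```text
5.675 [ 0.4671 -0.2932  0.2295] [-0.      0.8253 -0.5647  0.0004] 0.2819382227674591 [-0.2091 -0.1488 -0.5974]
```

View pics/w4.png

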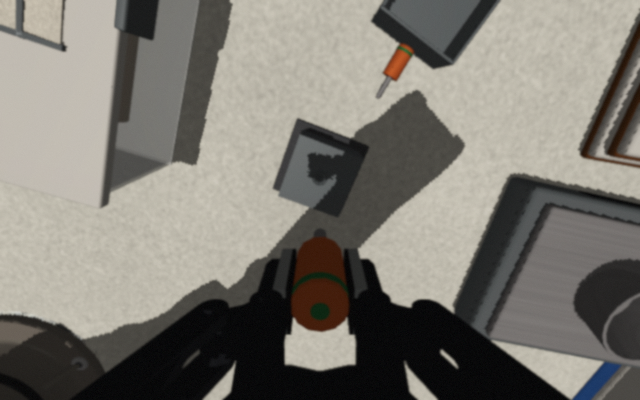

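View pics/s4.png

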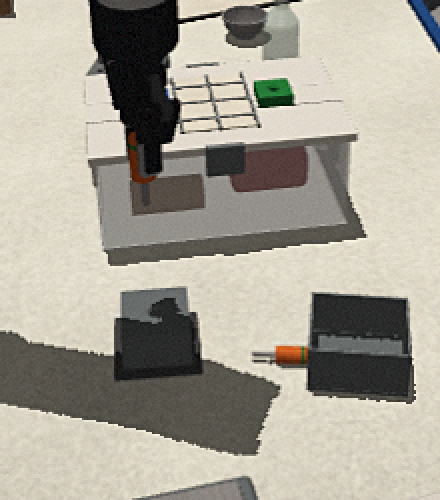

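View pics/t4.png

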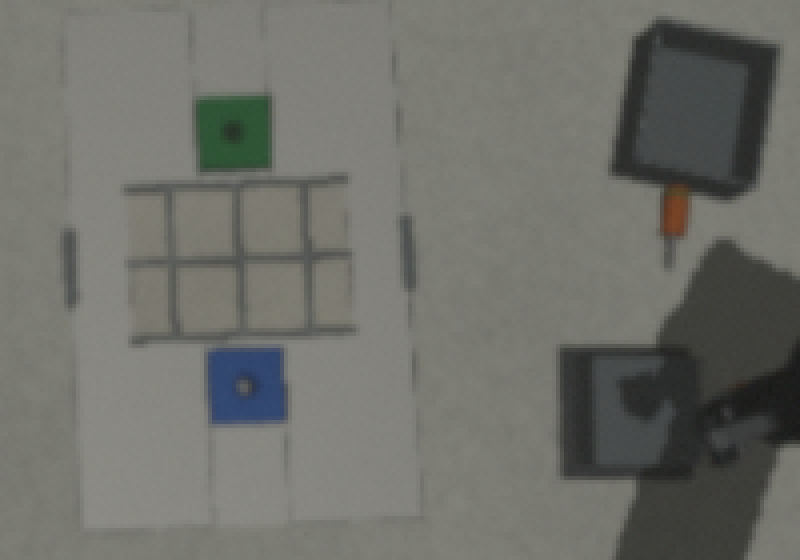

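Run:
```python
from h import *
S,T=cam("side"),cam("top")
a,b=(S,[337.3,194.2]),(T,[337.6,172.4])
print(tri([a,b]),atz(*a,.15),atz(*b,.15))
g=cv2.imread("pics/t4.png")[::4,::4].astype(int)
m=((g[:,:,1]>g[:,:,2]+15)&(g[:,:,1]>g[:,:,0]+15))[:60]
v,u=np.nonzero(m);print(len(v),u.min()+280,u.max()+280,v.min()+140,v.max()+140);c=[u.mean()+280,v.mean()+140];print(c,atz(T,c,.15))
```

```text
[ 0.62722244 -0.01681848  0.14525226] [ 0.62642018 -0.02507722  0.15      ] [ 0.62583418 -0.0165912   0.15      ]
315 329 347 164 181
[np.float64(337.9968253968254), np.float64(172.52698412698413)] [ 0.62554119 -0.0175333   0.15      ]
```

>>> move_arm:
  steps:
    - {"fingers":15,"translation":[10,17,0],"turn":0}
    - {"fingers":15,"translation":[20,35,0],"turn":0}
    - {"fingers":15,"translation":[20,35,0],"turn":0}
    - {"fingers":15,"translation":[20,35,0],"turn":0}
    - {"fingers":15,"translation":[20,35,0],"turn":0}
    - {"fingers":15,"translation":[20,35,0],"turn":0}
    - {"fingers":15,"translation":[20,35,0],"turn":0}
    - {"fingers":15,"translation":[19,33,0],"turn":0}
    - {"fingers":15,"translation":[10,15,0],"turn":0}
    - {"fingers":15,"translation":[0,0,0],"turn":0}

```text
t: 7.08
eef_pos: [0.6259, -0.0175, 0.2283]
tool_rot: [0.0, 0.826, -0.564, -0.001]
contact_force: [-0.2, -0.8, -1.0]
gripper_width: 0.279
```

```bash
python3 look.py 5 green_port_mouth:.15
python3 - <<'E'
from h import *
cv2.imwrite("pics/s5.png",cv2.resize(read_camera("side")[120:270,260:420],None,fx=4,fy=4,interpolation=2))
E
```

```text
7.075 [ 0.6259 -0.0175  0.2283] [ 0.0004  0.8258 -0.5639 -0.0007] 0.27928064524561913 [-0.2463 -0.7993 -1.0085]
green_port_mouth [321.8 211.3] 0.68 [ 0.6265 -0.0194  0.15  ]
```

View pics/w5.png

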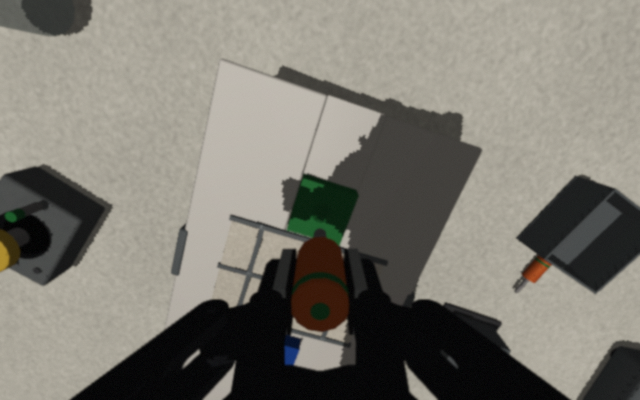

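View pics/s5.png

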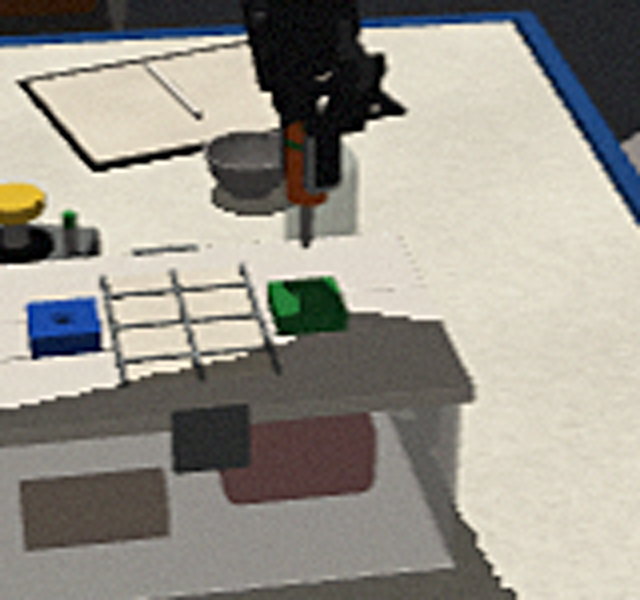

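Run:
```python
from h import *
im=cv2.imread("pics/w5.png")[165:255,270:380].astype(float)/255
cv2.imwrite("pics/w5c.png",cv2.resize((im**.45*255).astype(np.uint8),None,fx=7,fy=6.6,interpolation=2))
W=cam("wrist");e=get_obs()['eef_pos'];print(proj(W,[e[0],e[1],e[2]-.0445]),proj(W,[e[0],e[1],e[2]-.0105]),proj(W,[e[0],e[1],e[2]+.0345]))
# block outline for candidate
for p in [(.626,-.018)]:
  print(proj(W,[*p,.15]))
```

```text
[318.86616199 229.68926573] [318.76229822 255.39870308] [318.5449249  309.14889753]
[316.09856259 208.95221265]
```

View pics/w5c.png

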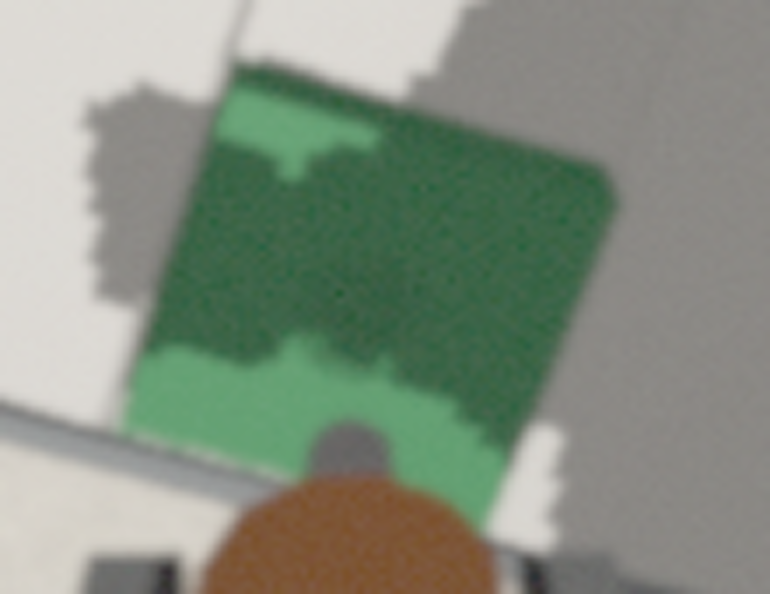

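Run:
```python
from h import *
W=cam("wrist");e=get_obs()['eef_pos'];print(e)
print(atz(W,[321.2,211.5],.15))
for z in(.181,.184,.187):print(z,atz(W,[320,232.8],z))
```

```text
[ 0.62541283 -0.02050847  0.22897636]
[ 0.62546721 -0.0223047   0.15      ]
0.181 [ 0.62212182 -0.02256987  0.181     ]
0.184 [ 0.62341284 -0.02206672  0.184     ]
0.187 [ 0.62470387 -0.02156357  0.187     ]
```

>>> move_arm:
  steps:
    - {"fingers":15,"translation":[1.5,0,-10],"turn":0}
    - {"fingers":15,"translation":[0,0,-16],"turn":0}
    - {"fingers":15,"translation":[0,0,0],"turn":0}
    - {"fingers":15,"translation":[0,0,0],"turn":0}

```text
t: 7.72
eef_pos: [0.6275, -0.0182, 0.2031]
tool_rot: [0.0, 0.825, -0.565, -0.0]
contact_force: [-0.3, -0.1, -0.6]
gripper_width: 0.279
```

```bash
cat > look2.py <<'E'
import sys
from h import *
np.set_printoptions(precision=4,suppress=True)
t=sys.argv[1]
o=get_obs();W=cam("wrist");im=read_camera("wrist");im2=read_camera("side");o2=get_obs()
print(o['t'],o['eef_pos'],o2['eef_pos'],o['contact_force'],o['gripper_width'])
f=lambda x:((x/255.)**.45*255).astype(np.uint8)
a=cv2.resize(f(im[165:255,270:380]),None,fx=7,fy=6.6,interpolation=2);b=cv2.resize(f(im2[160:240,290:390]),None,fx=7,fy=7,interpolation=2)
cv2.imwrite(f"pics/wc{t}.png",a);cv2.imwrite(f"pics/sc{t}.png",b)
e=np.array(o['eef_pos'])
print(proj(W,[*e[:2],e[2]-.0445]),proj(W,[*e[:2],.15]))
E
python3 look2.py 6
```

```text
7.725 [ 0.6275 -0.0182  0.2031] [ 0.6279 -0.0181  0.2037] [-0.2524 -0.1292 -0.5871] 0.2786366902142396
[318.8324 229.6838] [318.8678 224.4295]
```

View pics/wc6.png

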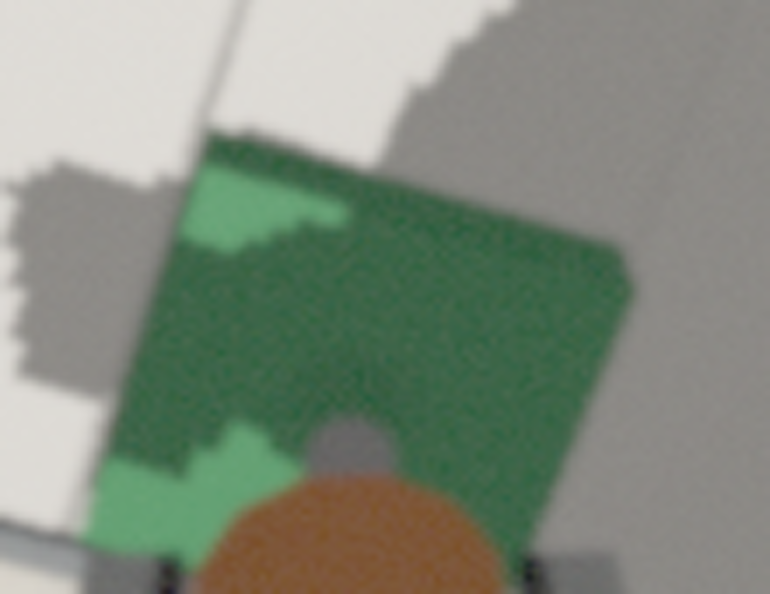

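View pics/sc6.png

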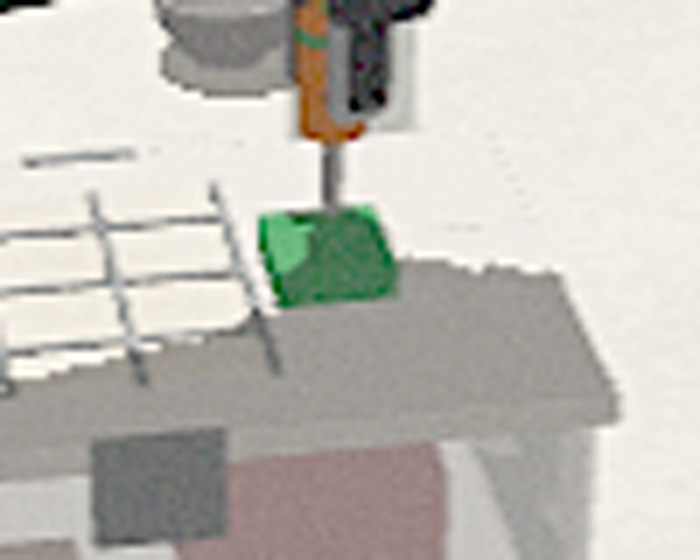

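Run:
```python
from h import *
S=cam("side");e=[.6275,-.0182,.2031]
for p in ([*e[:2],e[2]-.0445],[*e[:2],.15],[.626,-.018,.15],[.626,-.018,.137],[e[0],e[1],e[2]-.0105]):print(p,proj(S,p))
```

```text
[0.6275, -0.0182, 0.15860000000000002] [337.38155702 189.75645352]
[0.6275, -0.0182, 0.15] [337.35554121 192.81853164]
[0.626, -0.018, 0.15] [336.74050291 192.81587708]
[0.626, -0.018, 0.137] [336.70463704 197.40319661]
[0.6275, -0.0182, 0.1926] [337.48521979 177.43393099]
```

Run:
```python
from h import *
im=cv2.imread("pics/sc6.png")[130:320,230:430];cv2.imwrite("pics/z6.png",cv2.resize(im,None,fx=3,fy=3,interpolation=1))
```

```text
(no output)
```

View pics/z6.png

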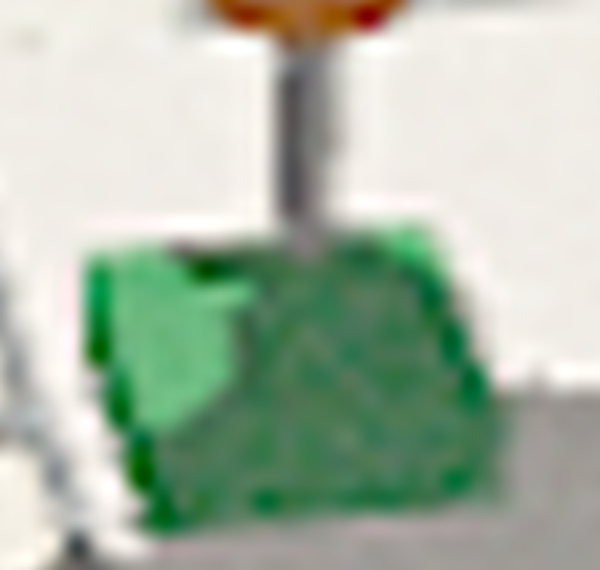

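Run:
```python
from h import *
S=cam("side")
for y in(-.018,-.022):
  print(y,[proj(S,[.626,y+d,z]).round(1) for d,z in((.0215,.15),(0,.15),(-.0215,.15),(-.0215,.137))])
W=cam("wrist");e=np.array(get_obs()['eef_pos']);print(e)
# block fit in wrist: corners observed (crop->px)
obs=np.array([[193,165],[628,290],[85,540]])/[7,6.6]+[270,165]-.5
P=np.array([atz(W,o,.15) for o in obs]);print(P, (P[1]+P[2])/2, np.linalg.norm(P[0]-P[1]),np.linalg.norm(P[0]-P[2]))
tip=np.array([352,440])/[7,6.6]+[270,165]-.5
for z in(.156,.1586,.161):print(z,atz(W,tip,z))
```

```text
-0.018 [array([335.6, 188.7]), array([336.7, 192.8]), array([337.9, 197.1]), array([337.9, 201.7])]
-0.022 [array([335.8, 189.4]), array([337. , 193.6]), array([338.2, 197.9]), array([338.1, 202.6])]
[ 0.62788807 -0.01806869  0.20368101]
[[ 6.45578917e-01  3.97989573e-03  1.50000000e-01]
 [ 6.48150098e-01 -3.89224181e-02  1.50000000e-01]
 [ 6.03110476e-01 -3.52254868e-05  1.50000000e-01]] [ 0.62563029 -0.01947882  0.15      ] 0.04297929160006413 0.04265782117052136
0.156 [ 0.62586193 -0.01950936  0.156     ]
0.1586 [ 0.62695977 -0.01908192  0.1586    ]
0.161 [ 0.62797316 -0.01868736  0.161     ]
```

>>> move_arm:
  steps:
    - {"fingers":15,"translation":[-1.3,-1.0,-4],"turn":0}
    - {"fingers":15,"translation":[0,0,-4],"turn":0}
    - {"fingers":15,"translation":[0,0,-3],"turn":0}
    - {"fingers":15,"translation":[0,0,-2],"turn":0}
    - {"fingers":15,"translation":[0,0,-2],"turn":0}
    - {"fingers":15,"translation":[0,0,0],"turn":0}

```text
t: 8.57
eef_pos: [0.6262, -0.0191, 0.1881]
tool_rot: [0.0, 0.825, -0.565, -0.0]
contact_force: [0.0, 0.5, -0.8]
gripper_width: 0.279
```

```bash
python3 look2.py 7
```

```text
8.575 [ 0.6262 -0.0191  0.1881] [ 0.6264 -0.0192  0.1884] [ 0.0377  0.5192 -0.7915] 0.2788442246977248
[318.8149 229.7501] [318.7872 233.9237]
```

View pics/wc7.png

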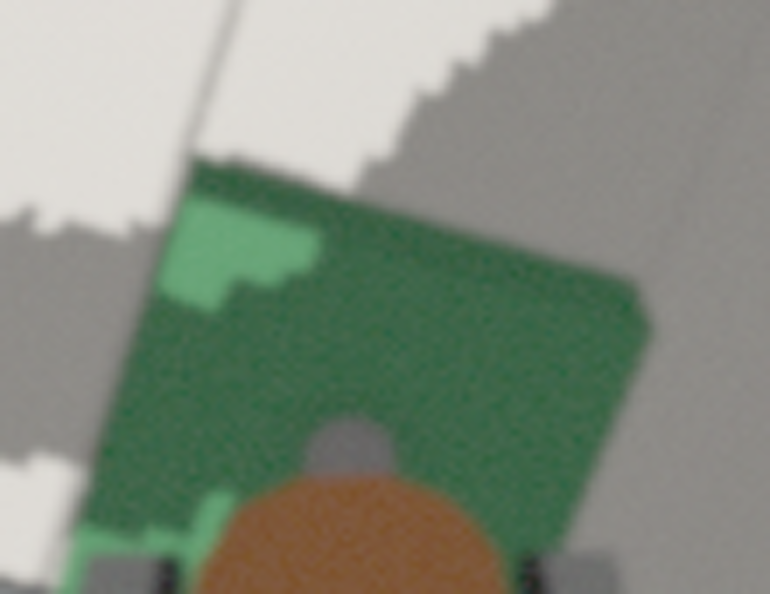

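View pics/sc7.png

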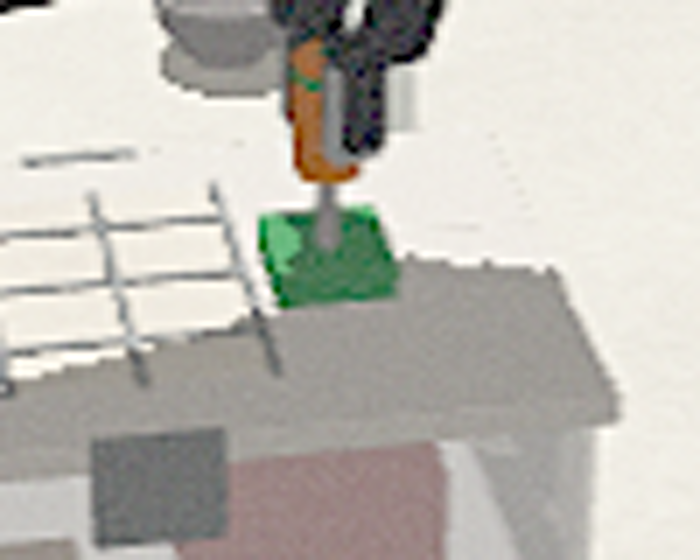

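>>> move_arm:
  steps:
    - {"fingers":15,"translation":[0,0,-2],"turn":0}
    - {"fingers":15,"translation":[0,0,-2],"turn":0}
    - {"fingers":15,"translation":[0,0,-2],"turn":0}
    - {"fingers":15,"translation":[0,0,-2],"turn":0}
    - {"fingers":15,"translation":[0,0,0],"turn":0}

```text
t: 9.3
eef_pos: [0.6262, -0.0192, 0.18]
tool_rot: [0.0, 0.825, -0.565, -0.0]
contact_force: [0.2, -0.0, 0.0]
gripper_width: 0.283
```

```bash
python3 look2.py 8
```

```text
9.3 [ 0.6262 -0.0192  0.18  ] [ 0.6263 -0.0191  0.1803] [ 0.2031 -0.0476  0.0364] 0.2829753061442854
[318.9219 229.7436] [318.8633 239.5966]
```

View pics/wc8.png

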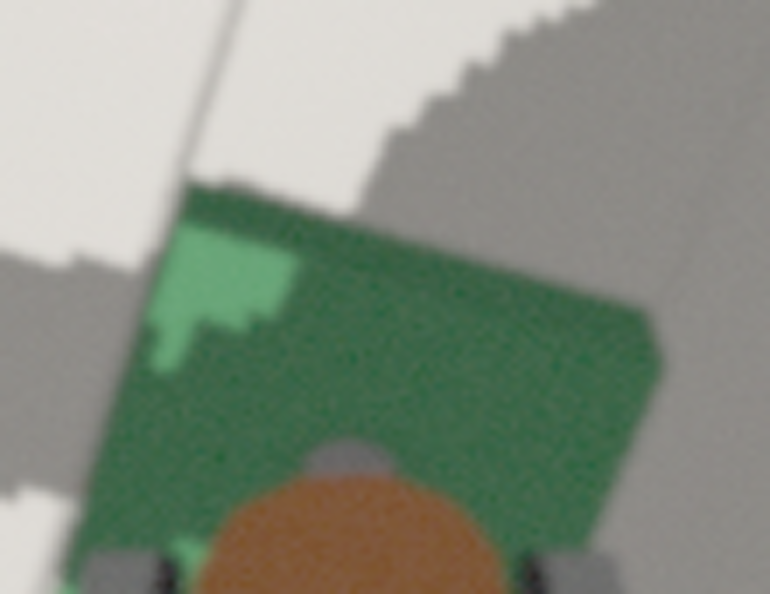

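View pics/sc8.png

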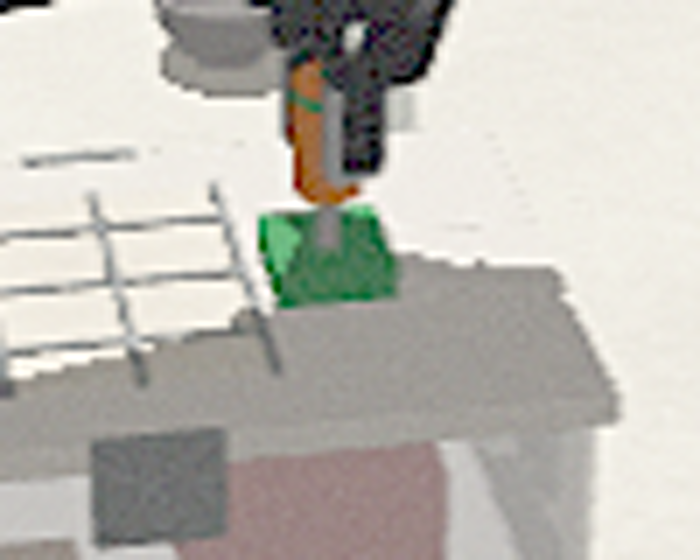

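The pin is going into the hole: the visible length is shorter and there is no contact force. I'll continue down.

>>> move_arm:
  steps:
    - {"fingers":15,"translation":[0,0,-3],"turn":0}
    - {"fingers":15,"translation":[0,0,-3],"turn":0}
    - {"fingers":15,"translation":[0,0,-3],"turn":0}
    - {"fingers":15,"translation":[0,0,-3],"turn":0}
    - {"fingers":15,"translation":[0,0,-3],"turn":0}
    - {"fingers":15,"translation":[0,0,-1],"turn":0}
    - {"fingers":15,"translation":[0,0,0],"turn":0}

```text
t: 10.28
eef_pos: [0.6263, -0.0191, 0.1643]
tool_rot: [0.0, 0.825, -0.565, -0.0]
contact_force: [-0.0, 0.6, 0.6]
gripper_width: 0.28
```

```bash
python3 look2.py 9
```

```text
10.275 [ 0.6263 -0.0191  0.1643] [ 0.6264 -0.0192  0.1644] [-0.0055  0.6397  0.5816] 0.2795162894900652
[318.8847 229.7701] [318.7513 252.1108]
```

View pics/sc9.png

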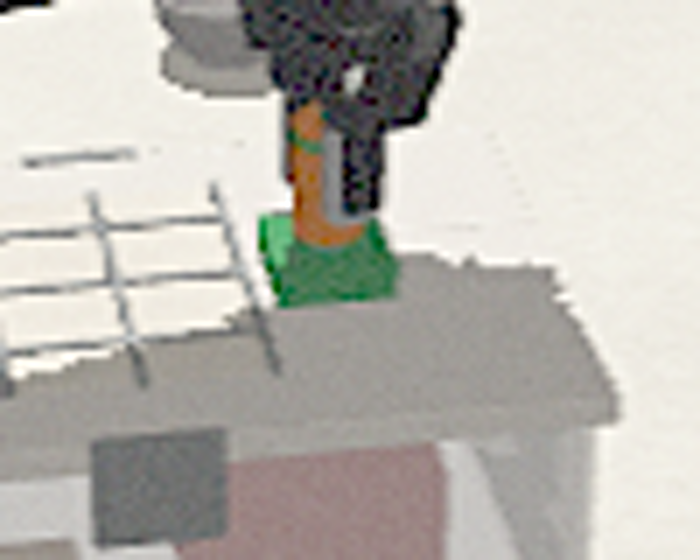

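>>> move_arm:
  steps:
    - {"fingers":15,"translation":[0,0,-1.5],"turn":0}
    - {"fingers":15,"translation":[0,0,-1.5],"turn":0}
    - {"fingers":15,"translation":[0,0,0],"turn":0}

```text
t: 10.75
eef_pos: [0.6262, -0.0192, 0.1611]
tool_rot: [0.0, 0.825, -0.565, -0.0]
contact_force: [-0.0, 0.2, -0.4]
gripper_width: 0.275
```

>>> move_arm:
  steps:
    - {"fingers":15,"translation":[0,0,-1],"turn":0}
    - {"fingers":15,"translation":[0,0,-0.5],"turn":0}
    - {"fingers":15,"translation":[0,0,0],"turn":0}

```text
t: 11.12
eef_pos: [0.6264, -0.0191, 0.1606]
tool_rot: [-0.0, 0.825, -0.565, 0.0]
contact_force: [-3.0, 0.0, 5.4]
gripper_width: 0.277
```

>>> move_arm:
  steps:
    - {"fingers":15,"translation":[0,0,-1],"turn":0}
    - {"fingers":15,"translation":[0,0,0],"turn":0}

```text
t: 11.38
eef_pos: [0.6265, -0.0191, 0.1606]
tool_rot: [-0.0, 0.825, -0.565, 0.0]
contact_force: [-4.7, -0.6, 10.9]
gripper_width: 0.279
```

```bash
python3 look2.py 10
```

```text
11.375 [ 0.6265 -0.0191  0.1606] [ 0.6265 -0.0191  0.1606] [-4.6918 -0.5946 10.8552] 0.27922018880430777
[318.814 229.783] [318.6823 255.3295]
```

View pics/sc10.png

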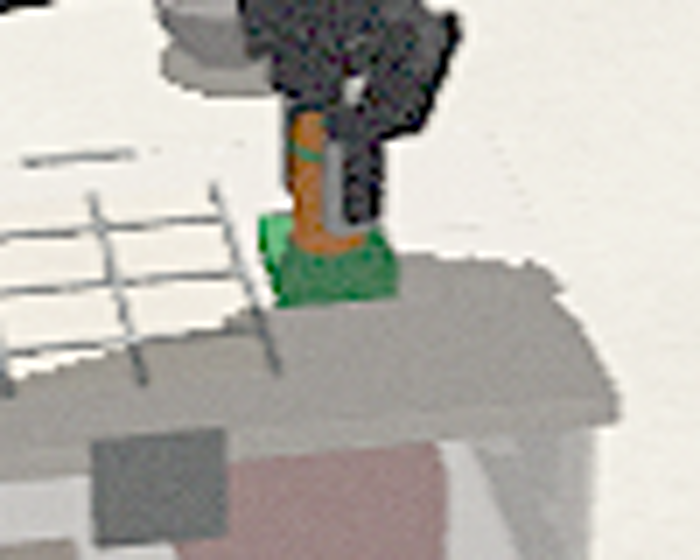

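The head is seated: z stops at 0.1606 against an expected 0.1605, with about 11 N of push. Releasing and lifting now.

>>> move_arm:
  steps:
    - {"fingers":15,"translation":[0,0,1],"turn":0}
    - {"fingers":40,"translation":[0,0,0],"turn":0}
    - {"fingers":60,"translation":[0,0,0],"turn":0}
    - {"fingers":60,"translation":[0,0,0],"turn":0}
    - {"fingers":60,"translation":[0,0,5],"turn":0}
    - {"fingers":60,"translation":[0,0,20],"turn":0}
    - {"fingers":60,"translation":[0,0,30],"turn":0}
    - {"fingers":60,"translation":[0,0,30],"turn":0}
    - {"fingers":60,"translation":[0,0,5],"turn":0}
    - {"fingers":60,"translation":[0,0,0],"turn":0}

```text
t: 12.72
eef_pos: [0.6262, -0.0192, 0.2497]
tool_rot: [-0.0, 0.825, -0.565, 0.0]
contact_force: [-0.2, 0.9, -0.1]
gripper_width: 0.702
```

```bash
python3 look2.py 11;python3 look.py 11
```

```text
12.725 [ 0.6262 -0.0192  0.2497] [ 0.6256 -0.0192  0.2485] [-0.2464  0.8567 -0.0522] 0.7022984490228125
[318.835  229.7608] [319.0016 201.8704]
12.825 [ 0.6256 -0.0192  0.2485] [ 0.0006  0.8253 -0.5646 -0.0008] 0.7024754019245919 [-0.4569  0.3338 -0.2688]
```

View pics/sc11.png

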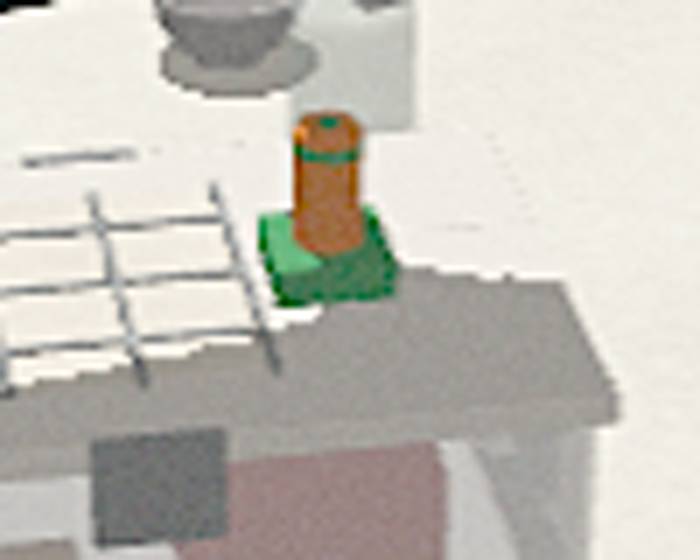

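View pics/w11.png

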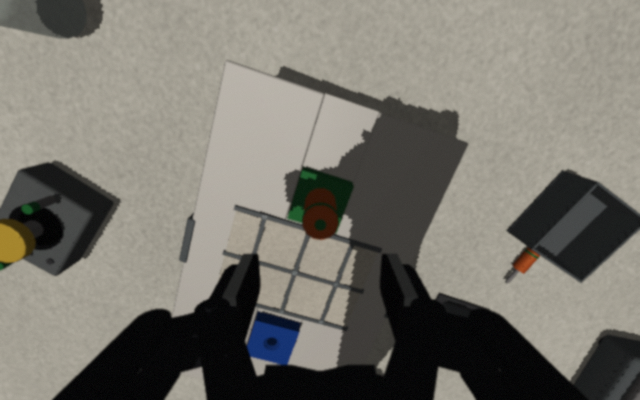

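Probe is upright and flush on the green port. Next is the switch.

>>> move_arm:
  steps:
    - {"fingers":60,"translation":[-10,16,0],"turn":0}
    - {"fingers":40,"translation":[-21,32,0],"turn":0}
    - {"fingers":20,"translation":[-21,32,0],"turn":0}
    - {"fingers":0,"translation":[-21,32,0],"turn":0}
    - {"fingers":0,"translation":[-21,32,0],"turn":0}
    - {"fingers":0,"translation":[-21,32,0],"turn":0}
    - {"fingers":0,"translation":[-21,32,-20],"turn":0}
    - {"fingers":0,"translation":[-21,32,-20],"turn":0}
    - {"fingers":0,"translation":[-21,32,-10],"turn":0}
    - {"fingers":0,"translation":[-10,16,0],"turn":0}

```text
t: 14.12
eef_pos: [0.4348, 0.2711, 0.1986]
tool_rot: [0.001, 0.827, -0.563, -0.001]
contact_force: [0.5, 0.3, 0.5]
gripper_width: -0.0
```

>>> move_arm:
  steps:
    - {"fingers":0,"translation":[0,0,0],"turn":0}
    - {"fingers":0,"translation":[0,0,0],"turn":0}

```text
t: 14.38
eef_pos: [0.4384, 0.2682, 0.1997]
tool_rot: [0.0, 0.825, -0.565, 0.0]
contact_force: [0.1, -0.6, -0.3]
gripper_width: -0.001
```

```bash
python3 look.py 12 cap_top:.089 switch_box:0
```

```text
14.375 [0.4384 0.2682 0.1997] [ 0.0002  0.8252 -0.5648  0.0002] -0.0005993839929704963 [ 0.1055 -0.5592 -0.3093]
cap_top [316.6 194.1] 0.88 [0.4405 0.2712 0.089 ]
switch_box [315.6 171.6] 0.75 [0.4379 0.2722 0.    ]
```

View pics/w12.png

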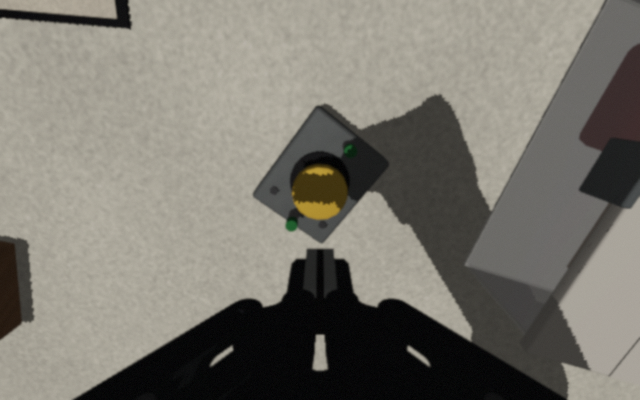

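>>> move_arm:
  steps:
    - {"fingers":0,"translation":[1,2.5,-30],"turn":0}
    - {"fingers":0,"translation":[0,0,-40],"turn":0}
    - {"fingers":0,"translation":[0,0,-20],"turn":0}
    - {"fingers":0,"translation":[0,0,-8],"turn":0}
    - {"fingers":0,"translation":[0,0,0],"turn":0}
    - {"fingers":0,"translation":[0,0,0],"turn":0}

```text
t: 15.28
eef_pos: [0.44, 0.2717, 0.1028]
tool_rot: [-0.001, 0.825, -0.565, 0.0]
contact_force: [0.3, 0.5, 0.5]
gripper_width: 0.0
```

```bash
cat > look3.py <<'E'
import sys
from h import *
np.set_printoptions(precision=4,suppress=True)
t=sys.argv[1]
o=get_obs();print(o['t'],o['eef_pos'],o['contact_force'])
im=read_camera("wrist");im2=read_camera("side")
f=lambda x:((x/255.)**.6*255).astype(np.uint8)
a=cv2.resize(f(im[60:300,220:420]),None,fx=2.4,fy=2.4,interpolation=2);b=cv2.resize(f(im2[150:210,220:310]),None,fx=8,fy=8,interpolation=2)
cv2.imwrite(f"pics/wk{t}.png",a);cv2.imwrite(f"pics/sk{t}.png",b)
E
python3 look3.py 13
```

```text
15.275 [0.44   0.2717 0.1028] [0.303  0.4534 0.4987]
```

View pics/wk13.png

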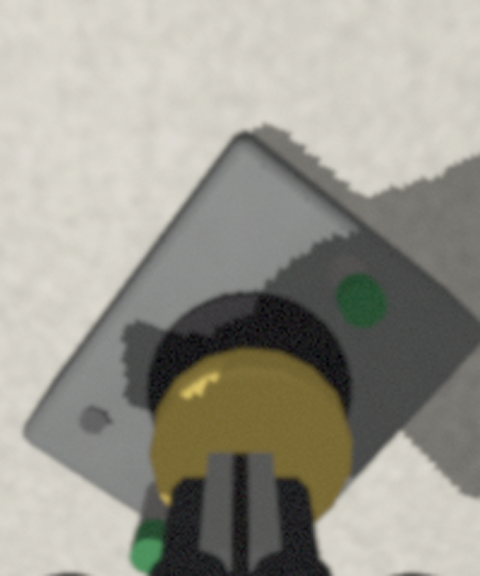

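View pics/sk13.png

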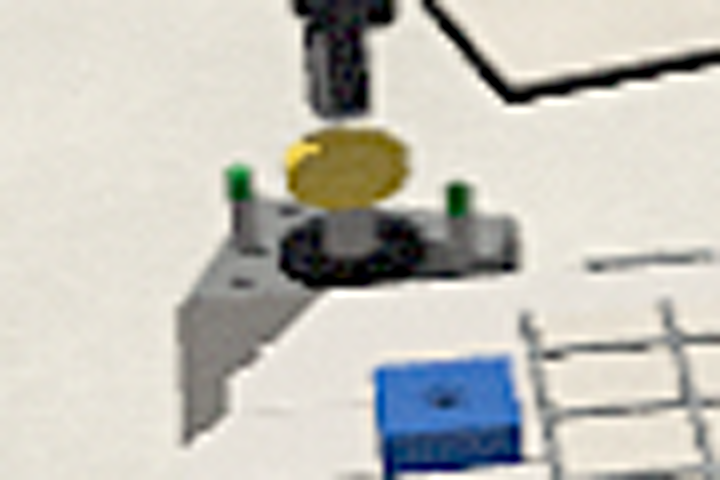

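>>> move_arm:
  steps:
    - {"fingers":0,"translation":[0,0,-6],"turn":0}
    - {"fingers":0,"translation":[0,0,-4],"turn":0}
    - {"fingers":0,"translation":[0,0,-2],"turn":0}
    - {"fingers":0,"translation":[0,0,-2],"turn":0}
    - {"fingers":0,"translation":[0,0,-2],"turn":0}
    - {"fingers":0,"translation":[0,0,0],"turn":0}
    - {"fingers":0,"translation":[0,0,0],"turn":0}

```text
t: 16.25
eef_pos: [0.4392, 0.2713, 0.0859]
tool_rot: [0.0, 0.825, -0.565, -0.0]
contact_force: [-2.6, -2.0, 2.6]
gripper_width: -0.002
```

>>> move_arm:
  steps:
    - {"fingers":0,"translation":[0,0,-2],"turn":0}
    - {"fingers":0,"translation":[0,0,-2],"turn":0}
    - {"fingers":0,"translation":[0,0,0],"turn":0}
    - {"fingers":0,"translation":[0,0,0],"turn":0}

```text
t: 16.75
eef_pos: [0.4392, 0.2713, 0.082]
tool_rot: [0.0, 0.825, -0.565, 0.0]
contact_force: [-1.6, -1.3, 5.9]
gripper_width: -0.001
```

```bash
python3 look3.py 14
```

```text
16.75 [0.4392 0.2713 0.082 ] [-1.6272 -1.2775  5.9233]
```

View pics/wk14.png

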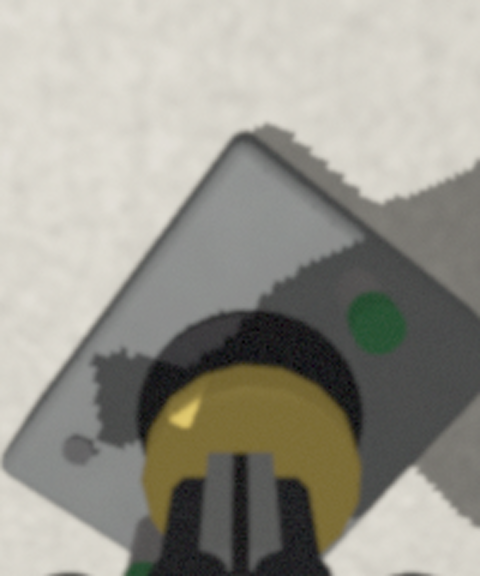

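View pics/sk14.png

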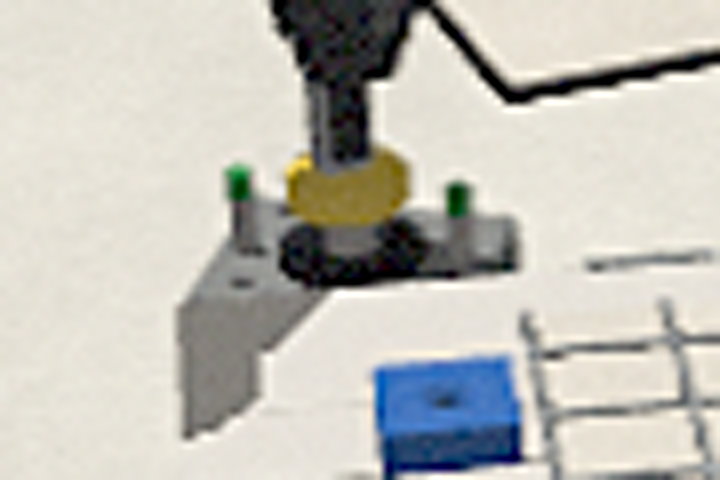

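>>> move_arm:
  steps:
    - {"fingers":0,"translation":[0,0,-2],"turn":0}
    - {"fingers":0,"translation":[0,0,-2],"turn":0}
    - {"fingers":0,"translation":[0,0,-1],"turn":0}
    - {"fingers":0,"translation":[0,0,0],"turn":0}
    - {"fingers":0,"translation":[0,0,0],"turn":0}

```text
t: 17.48
eef_pos: [0.4392, 0.2713, 0.0772]
tool_rot: [0.0, 0.825, -0.565, 0.0]
contact_force: [-3.0, -1.8, 8.4]
gripper_width: -0.002
```

```bash
python3 look3.py 15
python3 - <<'E'
from h import *
S=cam("side")
for z in(.089,.082,.077,.072):print(z,proj(S,[.4393,.2713,z]),proj(S,[.4393,.2473,z-.014]))
f=[]
for i in range(6):
    read_camera("side");o=get_obs();f.append([*o['contact_force'],o['eef_pos'][2]])
print(np.mean(f,0),np.std(f,0))
for k in ("cap_top",): print(place_of("side",k)[:2],place_of("top",k)[:2])
E
```

```text
17.475 [0.4392 0.2713 0.0772] [-2.9544 -1.8197  8.4223]
0.089 [262.27605707 167.9131496 ] [262.60760771 175.64166997]
0.082 [262.43499403 169.99350736] [262.76766644 177.72403957]
0.077 [262.5481266  171.47356178] [262.88159088 179.20544009]
0.072 [262.66093216 172.94870948] [262.99518054 180.68185891]
[-2.69358812 -1.96881203  8.73559041  0.07717799] [6.65907106e-01 4.73251027e-01 5.59815576e-01 1.40183805e-05]
[{'xy': [259.7, 170.3], 'conf': 0.55}] [{'xy': [337.9, 173.4], 'conf': 0.72}, {'xy': [219.9, 246.6], 'conf': 0.55}]
```

View pics/sk15.png

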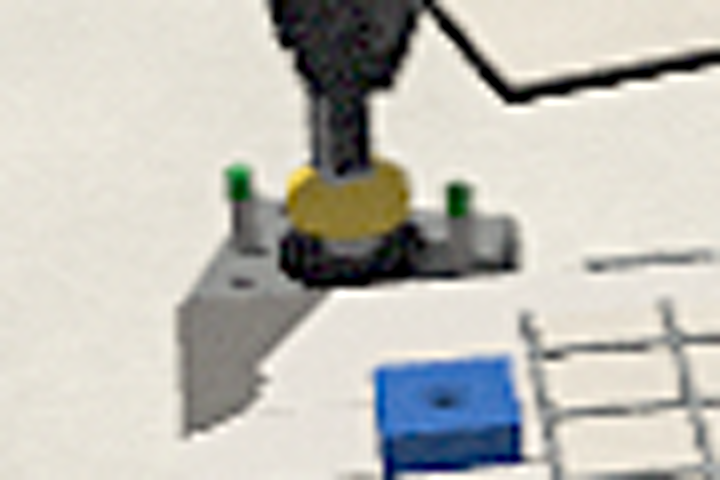

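View pics/wk15.png

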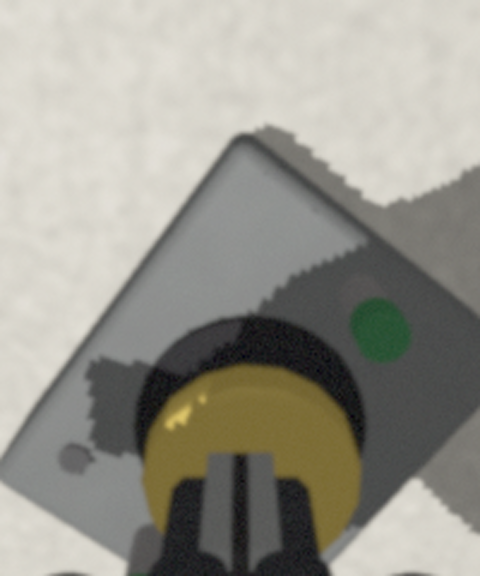

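Run:
```python
from h import *
cv2.imwrite("pics/s16.png",read_camera("side")); cv2.imwrite("pics/t16.png",read_camera("top"))
o=get_obs();print(o['t'],o['eef_pos'],o['contact_force'])
```

```text
18.075 [0.43913257 0.27124789 0.07715711] [-2.57809911 -2.38793489  7.51526826]
```

View pics/s16.png

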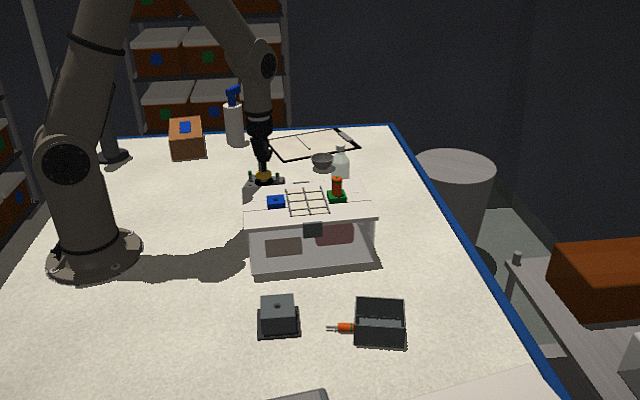

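The side view shows the probe upright on the green port (337,188), the cap held down (263,176), and the bottle, dish and tub in place. Handing in.

```bash
python3 -c "
from station import hand_in
print(hand_in())"
```

```text
the job is handed in; nothing more can be done
None
```

I plugged the larger probe upright into the green port, let go of it, then pressed the yellow cap half way down. I handed the job in at about 18 s with the cap still held; no verdict is reported.

- **Probe:** it went down until it stopped with the tool tip (TCP) at z = 0.1606 m, against the 0.1605 m expected for flush, under about 11 N of push. The side view after release shows it upright with its head on the green port.
- **Cap:** the TCP held steady at 0.0772 m, against a target of 0.077 m. The cap's lower edge in the side view is at row 179.4, against 179.2 predicted. The push averaged 8.7 N against the nominal 9 N. Single readings ranged down to 7.5 N, and there was a side force of 2–3 N.
- **Other things:** the bottle, dish and tub look to be where they were.
- **Disagreements:**
  - The cameras disagreed by a few mm on the port position; I corrected this from the wrist view.
  - The network's one top-view best match for the cap was really the green port, so I ignored it.
  - The small look-alike probe was upright in the first picture. It was already lying on the table in the next one, before the gripper came down near it.

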